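Wedge a gel tray tight in its casting stand

ROBOT

A 6-joint arm with a two-finger parallel gripper is mounted at the origin on the work surface. World frame = base frame: x ahead of the robot, y to its left, z up, the work surface at z = 0. Lengths are in m, angles in rad, forces in N, time in s.
With the tool pointing down it reaches from about 0.35 to 0.85 m from the base axis. Payload 8.1 kg.
Tool frame: the origin (TCP) lies at the very end of the fingers, on their centre line; the grasp point (between the pads) lies 19 mm behind it; y points along the fingers, z is the direction in which the jaws open and shut, and the axes are right-handed (so a half turn about y gives the same grasp; the last joint's range is limited). The gripper opens to 93 mm and grips with 3 to 60 N. Pads are 15 mm wide; open, the fingers measure 128 mm over their backs; the gripper's body (75 mm by 188 mm) begins 65 mm behind the grasp point.
Start: joints at [-1.34, 0.13, 1.488, -0, 1.523, -0.085], TCP at [0.186, -0.57, 0.219] pointing down, gripper open.
Joint ranges: [-2.96, 2.96], [-0.89, 2.26], [0.02, 2.5], [-1.34, 4.48], [0, 2.73], [-2.66, 2.66]. Speed limits (rad/s): [2.39, 2.39, 2.79, 3.14, 3.14, 3.14].

INTERFACE

Orientations are given as a unit quaternion [w, x, y, z].
In Python, from rig import manip, snapshot, outline_of gives the robot as it stands. The module is installed in compiled form; this text tells all that it offers.
- The arm moves only by the tool step_arm, never from a script. Its argument "motion" is a list of rows, each a list of 5 numbers: the shift along the tool's x, y, z in mm, then the turn about the tool's y in degrees, then the opening, from 0 (shut) to 1 (fully open). A call has 1 to 10 rows; each row is the pose to reach, as a shift and turn from the pose commanded when the call began, along the tool's axes at that moment; what a row does not reach only later rows make up. A row lasts 1/12 s, in which the tool goes at most 41.7 mm and 7.16 degrees, less where a joint would pass 70% of its speed; a pose out of reach is approached as far as the arm can. A call with a gripper value outside its range is refused whole. The fingers move at their own pace and stop on an object; "newtons" is the grip in N (left out, the last holds). Time passes only in rows, so rows that repeat a pose let the fingers close. It gives the time, the measured TCP pose, the force and the opening at its end, in the units of the state.
- manip.read_state(): the state, without advancing time (a new reading comes with each control period).
- snapshot(name): name is "scene" or "top"; returns a dict with "img" (420x560x3 uint8, red, green, blue), "range_z" (420x560 float32, m along the optical axis (not along the pixel's ray), 0 where there is no reading), "fx", "fy", "cx", "cy" (pixels), "distortion" ([k1, k2, p1, p2, k3] as OpenCV has them; the pictures are not rectified), "xyz" and "orientation" of the camera in the world. Camera axes: x right, y down, z forward; pixel columns grow to the right and rows downward; lengths in m; the calibration is good to about 2 mm. A picture is of the moment at which its call begins.
- manip.sign_off(): hands the job in, once; it reports no verdict.
Trained networks look in a picture, given as the dict that the camera call returned (one of the last four; its "shot" number tells which), for a name from the list of things; names that differ only in an ending like _2 or _b are one class to them, and where a whole thing is asked for, a point or a joint stands for the part that bears it (a point fixed in the world has none). Each returns a list of dicts, best first, with "p" (0 to 1); they miss things now and then, are a little off and sometimes report something else, mostly with a low value. They report only what shows in the picture. A call takes as long as a camera call. They do not tell look-alikes from the thing itself.
- outline_of(thing, picture): "mask" (420x560 bool, what is visible of it) and "rect" ([centre column, centre row, width, height] in pixels, round what is visible of it).
The state is a dict: "t": time; "q": joint angles; "qd": joint speeds; "tau": joint torques, N m; "eef_pos": TCP position; "orientation": TCP orientation; "force": force on the tool from outside, world axes, zero at the start; "ft_torque": the same for the moment, N m; "finger_gap": finger opening in m.
Only numpy, scipy, OpenCV 4.12 (cv2) and the standard library are available. Lean on these libraries where they do the work, as an engineer would, in place of code of your own. Each camera call takes 0.05 s, during which the arm holds its last target.

TASK

Lift the sealing wedge up and off its peg on the drying rack. Slide it down, flat rubber-faced side against the tray, between the open-ended gel tray and the steel bar, the only gap in the casting stand wide enough for it (do not force it in at the closed tray), until it has pushed that tray square and flush against the rubber gasket. Finish still gripping the wedge, with it tight and upright so that the tray stays pressed for pouring, and leave everything else where it is.

Things in the scene. Friction and masses are not known exactly. Their poses are not given: they have to be found in the camera images.
- stand: Grey two-bay casting stand, fixed. Origin: bench height, middle of the dividing wall, in the plane of the gasket faces (vertical black rubber, x = 0, the end nearer the robot). x along the bays to the bar end, y across, z up. Bay floors at z = 6 mm; bays 84 mm wide, centred at y = +46 and -46 mm; walls 8 mm thick, up to 50 mm high, outside width 192 mm plus 20 mm feet each side.
- bar (a point): Middle of the stand's fixed steel cross bar, at x = 119, y = 0, z = 40 mm in the stand's frame (same axes). Round, 8 mm thick, it runs along y over both bays, so its side towards the trays is at x = 115 mm. The bays are open under and beyond it.
- tray: Open-ended white gel tray, loose in either bay: 100 long, 76 wide, 36 mm high, floor 8, side walls 6 mm thick, no end walls, 0.2 kg. Origin: underside, middle of its gasket end; x along it to the bar, z up. It starts 2.5 to 4.5 mm short of the gasket, perhaps slightly askew, leaving about 10.5 to 12.5 mm between its other end and the bar (15 mm once flush).
- closed_tray: The other white tray, with closed ends and a comb across it: 110 mm long, 76 mm wide, 36 mm high (comb to 49 mm), loose in the other bay, same frame as tray. Gap to the bar at most 5 mm: too narrow for the wedge. To be left alone.
- wedge_grip (a point): Grip point of the white wedge: middle of its loop handle, 73 mm above its lower edge (toe). Frame as the wedge: z up, y along its width, flat rubber-faced side towards -x, sloping side towards +x. Loop 44 mm wide (y), 12 mm thick (x), from 23 mm below to 23 mm above this point; hole 26 mm wide, from 23 mm below to 15 mm above. It hangs on one of the rack's pegs, in the rack's orientation.
- wedge_toe (a point): Middle of the wedge's lower edge, 73 mm below wedge_grip and 4.5 mm to its -x side. The block above it is 74 mm wide (y), 50 mm high; its flat face is 3 mm to the -x side of this point; 6 mm thick here, 21 mm at the top (17 degrees, all on the +x side). Hard plastic, 0.09 kg. With the tray flush and the wedge tight, this point is at about x = 103, z = 11 mm in the stand's frame.
- wedge: The same sealing wedge as a body (for contact forces); origin at its lower edge, 73 mm straight below wedge_grip.
- rack: Drying rack, fixed: steel drip tray 140 x 370 x 18 mm with a steel frame; origin: underside centre. Round pegs 8 mm thick at y = -105, 0, +105 mm, z = 200 mm, run from the cross bar (x = +50 mm, nothing higher than 210 mm) towards -x (the robot); their tips, at x = -20 mm, turn up 6 mm. Things hang at about x = +12 mm: lift 8 to 28 mm, then draw off towards -x.
- comb: White gel comb with a loop like the wedge's, 74 mm wide, 4 mm thick, hanging on another peg; origin at its lower edge. Bystander.
- scoop: White gel scoop with the same loop and a flat blade 70 mm wide, 4 mm thick, hanging on the third peg; origin 88 mm below the top of its loop's hole. Bystander.
- spray_bottle: White spray bottle, 58 mm across, 186 mm high, origin underside centre. Bystander.
- clamp_a: Black limb clamp electrode standing on edge, 130 x 55 mm, 34 mm high, origin underside centre. Bystander.
- clamp_b: Green limb clamp electrode, the same size. Bystander.
- clamp_c: Red limb clamp electrode, the same size. Bystander.
- flask: Glass conical flask, 72 mm across, 104 mm high, origin underside centre. Bystander.
There are look-alikes about, which are no part of the job. What is shaped like the tray but yellow is not meant.

How it is judged:
By the outcome, as a careful person would: the job done as asked, in the order asked, and still so for the second after the job is handed in, while the arm keeps its last pose, push and grip.
It also fails if it takes over 43 s, if anything falls off the work surface, if the arm or the gripper's body presses on something with over 40 N, if the wrist force passes 120 N, or if a joint passes its speed limit or range.

## Working session

There is one attempt and no reset: what is moved stays moved. The work goes in short steps, Python scripts to look and compute and a tool call to move; the robot and the scene stay as the last step left them, time stands still between calls to the robot, and variables do not carry over. Pictures are saved under pics/ and viewed, and the job is handed in when it is done.

Besides the shell and the picture viewer there is one more tool, called after ">>>" as name(argument=value, ...) on one line, values as JSON. step_arm: Moves the arm, as the interface text tells. Its arguments: {"type":"object","properties":{"motion":{"type":"array","items":{"type":"array","items":{"type":"number"}}},"newtons":{"type":"number"}},"required":["motion"]}

```bash
mkdir -p pics; cat > h.py <<'E'
import numpy as np, cv2
from scipy.spatial.transform import Rotation as R
from rig import manip, snapshot, outline_of
def Rq(q): return R.from_quat([q[1],q[2],q[3],q[0]])
def save(s,n): cv2.imwrite(f'pics/{n}.png',s['img'][:,:,::-1])
def cloud(s):
    h,w=s['range_z'].shape
    K=np.array([[s['fx'],0,s['cx']],[0,s['fy'],s['cy']],[0,0,1]])
    v,u=np.mgrid[:h,:w]
    p=cv2.undistortPoints(np.stack([u.ravel(),v.ravel()],1).astype(np.float64)[:,None],K,np.array(s['distortion']))[:,0]
    z=s['range_z'].ravel()
    P=np.c_[p*z[:,None],z]
    W=Rq(s['orientation']).apply(P)+np.array(s['xyz'])
    W[z==0]=np.nan
    return W.reshape(h,w,3)
def proj(s,X):
    K=np.array([[s['fx'],0,s['cx']],[0,s['fy'],s['cy']],[0,0,1]])
    P=Rq(s['orientation']).inv().apply(np.atleast_2d(X)-np.array(s['xyz']))
    return cv2.projectPoints(P,np.zeros(3),np.zeros(3),K,np.array(s['distortion']))[0][:,0]
E
python3 - <<'E'
from h import *
import pickle
for n in ['scene','top']:
    s=snapshot(n); save(s,n+'0'); print(n,s['xyz'],s['orientation'],s['fx'])
    pickle.dump(s,open(n+'0.pkl','wb'))
    W=cloud(s)
    for t in ['stand','tray','closed_tray','wedge','rack','comb','scoop','spray_bottle','flask']:
        for o in outline_of(t,s)[:3]:
            m=o['mask']; print(t,round(o['p'],2),np.round(o['rect']),np.round(np.nanmedian(W[m],0),3))
print(manip.read_state())
E
```

```text
scene [ 1.01766759 -0.4332721   0.96992534] [-0.30810574  0.8730796   0.35516468 -0.12907716] 404.8215623018105
stand 0.71 [307. 197.  72.  66.] [0.507 0.204 0.038]
tray 0.69 [318. 180.  37.  26.] [0.473 0.282 0.016]
tray 0.57 [329. 134.  31.  29.] [0.329 0.488 0.017]
tray 0.18 [243. 367.  59.  28.] [ 0.735 -0.288  0.022]
closed_tray 0.56 [302. 200.  40.  36.] [0.474 0.18  0.029]
wedge 0.79 [211. 261.  24.  26.] [ 0.543 -0.208  0.175]
rack 0.75 [216. 288. 144. 138.] [ 0.554 -0.223  0.005]
comb 0.59 [171. 290.  29.  30.] [ 0.537 -0.31   0.18 ]
scoop 0.81 [245. 242.  25.  38.] [ 0.547 -0.102  0.158]
spray_bottle 0.59 [352. 273.  26.  48.] [0.779 0.032 0.111]
spray_bottle 0.37 [208. 265.  28.  36.] [ 0.543 -0.21   0.175]
flask 0.89 [313. 323.  26.  40.] [ 0.788 -0.109  0.042]
top [0.25389266 0.04886252 1.69388286] [ 0.06208331 -0.7030024   0.70543146 -0.0655725 ] 513.9108628353192
stand 0.62 [228. 237.  71.  44.] [0.475 0.217 0.042]
tray 0.92 [212. 239.  31.  32.] [0.473 0.263 0.016]
tray 0.84 [152. 284.  36.  38.] [0.327 0.482 0.01 ]
tray 0.54 [364. 212.  28.  10.] [ 0.536 -0.196  0.16
[... 369 characters left out ...]
  21.] [ 0.768 -0.092  0.038]
{'t': 1.0, 'q': array([-1.34041653e+00,  1.30434159e-01,  1.48822194e+00, -6.30092652e-06,
        1.52295704e+00, -8.54075546e-02]), 'qd': array([ 2.90023216e-03,  5.71648867e-04,  6.18181196e-04, -7.24979950e-04,
       -1.23910213e-03,  7.94428395e-06]), 'tau': array([ 1.31986009e-03, -5.59769332e+01, -4.92066193e+01,  7.70377088e-02,
        2.27762590e-02, -4.96667565e-05]), 'eef_pos': array([ 0.18635519, -0.57033305,  0.21860274]), 'orientation': array([ 0.11118172, -0.11118721,  0.69831789, -0.69830377]), 'force': array([-0.42277138, -0.76806987, -0.16939251]), 'ft_torque': array([-0.03563928,  0.02420168, -0.01277644]), 'finger_gap': 0.09290335015151606}
```

```bash
python3 - <<'E'
import cv2,pickle
s=pickle.load(open('scene0.pkl','rb'));t=pickle.load(open('top0.pkl','rb'))
cv2.imwrite('pics/a.png',cv2.resize(s['img'][90:390,120:400,::-1],None,fx=2,fy=2,interpolation=cv2.INTER_CUBIC))
cv2.imwrite('pics/b.png',cv2.resize(t['img'][120:320,120:440,::-1],None,fx=2.5,fy=2.5,interpolation=cv2.INTER_CUBIC))
E
```

```text
(no output)
```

View pics/a.png

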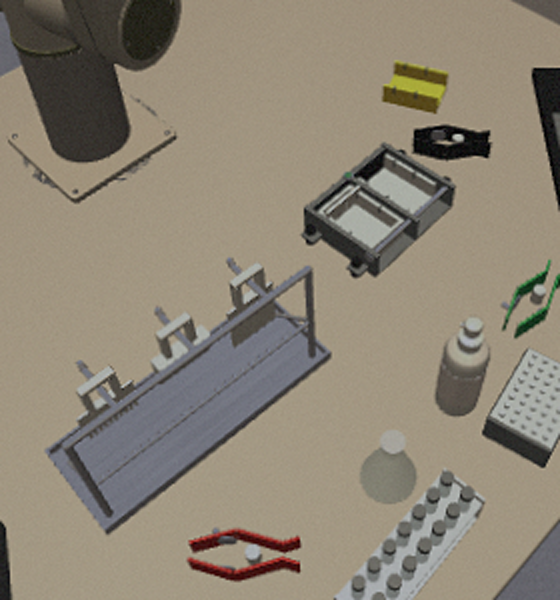

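View pics/b.png

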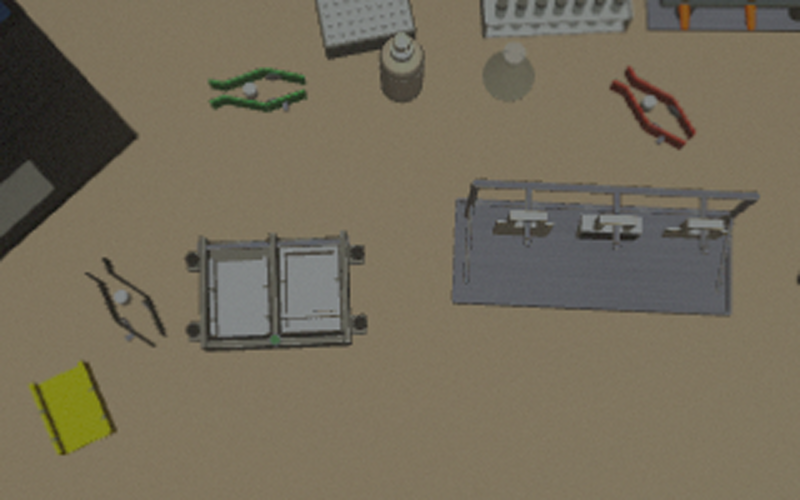

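Both views show the thick wedge on the middle peg (top crop about 613,225), the scoop on the left and the comb on the right. The stand has the open tray in its left bay, with the gap to the bar at the far end. Next I'll fit the poses.

```bash
python3 - <<'E'
from h import *
import pickle
s=pickle.load(open('scene0.pkl','rb'));t=pickle.load(open('top0.pkl','rb'))
print(Rq(manip.read_state()['orientation']).as_matrix().round(3))
for n,c in (('scene',s),('top',t)):
    W=cloud(c).reshape(-1,3)
    b=W[(W[:,0]>.25)&(W[:,0]<.7)&(W[:,2]<.01)&(W[:,2]>-.02)]; print(n,'table z',np.median(b[:,2]),b[:,2].std())
    m=(abs(W[:,0]-.48)<.1)&(abs(W[:,1]-.215)<.14)
    P=W[m]
    print(np.histogram(P[:,2],bins=np.arange(-.01,.07,.004)))
    q=P[(P[:,2]>.045)&(P[:,2]<.056)]
    r=cv2.minAreaRect((q[:,:2]*1000).astype(np.float32)); print('top of walls',len(q),r)
cv2.imwrite('pics/c.png',cv2.resize(t['img'][200:275,185:270,::-1],None,fx=8,fy=8,interpolation=cv2.INTER_CUBIC))
cv2.imwrite('pics/d.png',cv2.resize(s['img'][155:235,265:350,::-1],None,fx=7,fy=7,interpolation=cv2.INTER_CUBIC))
E
```

```text
[[-0.951 -0.     0.311]
 [-0.311  0.    -0.951]
 [ 0.    -1.    -0.   ]]
scene table z 0.00047151824382307694 0.00252282325234815
(array([  0, 229, 939, 330, 153, 379, 395,  91, 104, 139, 132, 148, 354,
       372, 324, 167,  20,   3,   0]), array([-0.01 , -0.006, -0.002,  0.002,  0.006,  0.01 ,  0.014,  0.018,
        0.022,  0.026,  0.03 ,  0.034,  0.038,  0.042,  0.046,  0.05 ,
        0.054,  0.058,  0.062,  0.066]))
top of walls 586 ((480.0399475097656, 213.7034454345703), (148.20925903320312, 197.4247589111328), 2.120044231414795)
top table z 0.0004264969852910694 0.004077751910236422
(array([123, 486, 844, 697, 336, 414, 454, 255,  90,  69,  84, 119, 189,
       304, 275, 199,  64,  17,   2]), array([-0.01 , -0.006, -0.002,  0.002,  0.006,  0.01 ,  0.014,  0.018,
        0.022,  0.026,  0.03 ,  0.034,  0.038,  0.042,  0.046,  0.05 ,
        0.054,  0.058,  0.062,  0.066]))
top of walls 586 ((480.34619140625, 215.2799072265625), (146.76416015625, 195.45895385742188), 2.229149580001831)
```

View pics/c.png

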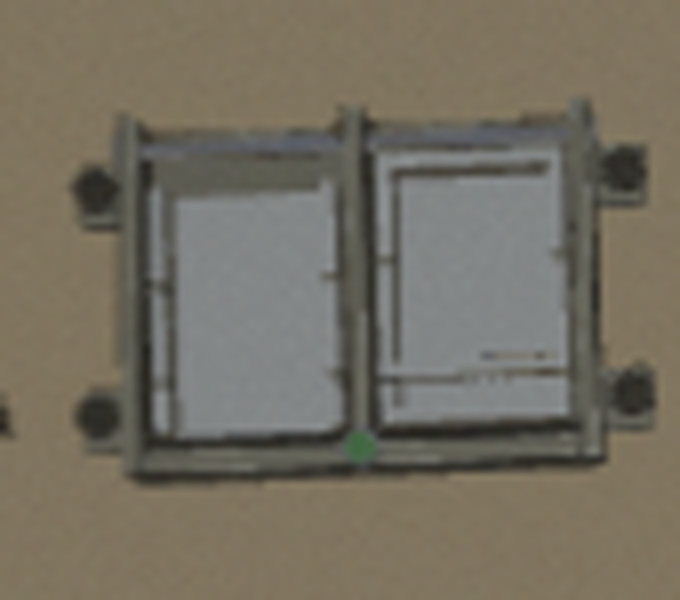

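View pics/d.png

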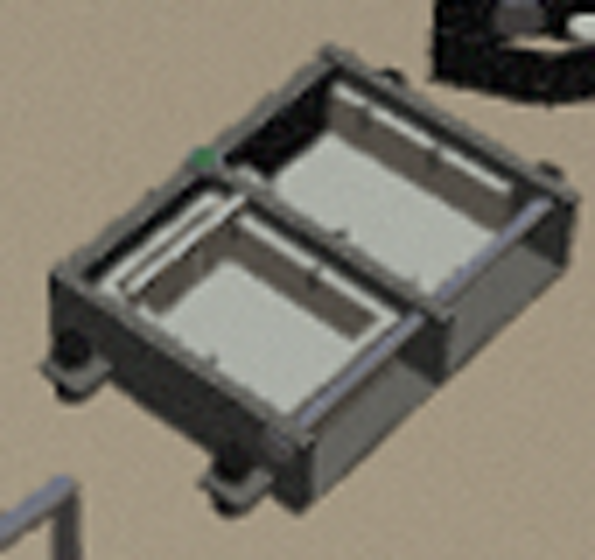

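```bash
cat >> h.py <<'E'
def toplane(s,uv,z):
    K=np.array([[s['fx'],0,s['cx']],[0,s['fy'],s['cy']],[0,0,1]])
    p=cv2.undistortPoints(np.asarray(uv,float).reshape(-1,1,2),K,np.array(s['distortion']))[:,0]
    d=Rq(s['orientation']).apply(np.c_[p,np.ones(len(p))]); c=np.array(s['xyz'])
    return c+d*((z-c[2])/d[:,2])[:,None]
E
python3 - <<'E'
from h import *
import pickle
T={n:pickle.load(open(n+'0.pkl','rb')) for n in('scene','top')}
box={'top':(200,275,185,270),'scene':(155,235,265,350)}
for n,c in T.items():
    r0,r1,c0,c1=box[n]
    im=c['img'].astype(float); d=cv2.GaussianBlur(im[:,:,2]-im[:,:,0],(3,3),0)
    m=np.zeros(d.shape,bool); m[r0:r1,c0:c1]=True
    sub=d[r0:r1,c0:c1]; print(n,np.percentile(sub,[50,90,97,99,100]))
    m&=(d>8)
    cv2.imwrite(f'pics/m_{n}.png',cv2.resize((m[r0:r1,c0:c1]*255).astype(np.uint8),None,fx=6,fy=6,interpolation=0))
    v,u=np.nonzero(m); w=d[v,u]
    P=toplane(c,np.c_[u,v],.040)
    # robust line x=a+b*y
    k=np.ones(len(u),bool)
    for i in range(8):
        A=np.c_[np.ones(k.sum()),P[k,1]-.215]; W=w[k]
        sol=np.linalg.lstsq(A*W[:,None],P[k,0]*W,rcond=None)[0]
        res=P[:,0]-sol[0]-sol[1]*(P[:,1]-.215); k=abs(res)<(.02 if i<3 else .009)
    print(n,k.sum(),len(u),'bar x at y=.215',sol[0],'slope',sol[1],np.degrees(np.arctan(sol[1])),'res',res[k].std(),'y range',P[k,1].min(),P[k,1].max())
E
```

```text
scene [-19.1875   -2.        0.8125    5.62625  12.6875 ]
scene 21 25 bar x at y=.215 0.5231507916863966 slope 0.1613586704729668 9.16616375925531 res 0.003196167873265195 y range 0.011561183028547639 0.30098472079380023
top [-31.8125   3.5625   4.0625   4.25     5.4375]Traceback (most recent call last):
  File "<stdin>", line 13, in <module>
  File "h.py", line 22, in toplane
    p=cv2.undistortPoints(np.asarray(uv,float).reshape(-1,1,2),K,np.array(s['distortion']))[:,0]
      ~~~~~~~~~~~~~~~~~~~^^^^^^^^^^^^^^^^^^^^^^^^^^^^^^^^^^^^^^^^^^^^^^^^^^^^^^^^^^^^^^^^^^
cv2.error: OpenCV(4.12.0) /io/opencv/modules/calib3d/src/undistort.dispatch.cpp:347: error: (-215:Assertion failed) CV_IS_MAT(_src) && CV_IS_MAT(_dst) && (_src->rows == 1 || _src->cols == 1) && (_dst->rows == 1 || _dst->cols == 1) && _src->cols + _src->rows - 1 == _dst->rows + _dst->cols - 1 && (CV_MAT_TYPE(_src->type) == CV_32FC2 || CV_MAT_TYPE(_src->type) == CV_64FC2) && (CV_MAT_TYPE(_dst->type) == CV_32FC2 || CV_MAT_TYPE(_dst->type) == CV_64FC2) in function 'cvUndistortPointsInternal'
```

```bash
cat > fit.py <<'E'
from h import *
import pickle
from scipy.optimize import least_squares
T={n:pickle.load(open(n+'0.pkl','rb')) for n in('scene','top')}
def px(n,p):
    p=np.array(p,float)
    return (p+.5)/8-.5+[185,200] if n=='top' else (p+.5)/7-.5+[265,155]
bar={'top':[(145,150),(340,143),(370,141),(565,132)],'scene':[(548,203),(440,298),(418,320),(300,418)]}
for n in T:
    P=toplane(T[n],px(n,bar[n]),.040); print(n,P.round(4).tolist())
    b,a=np.polyfit(P[:,1]-.215,P[:,0],1); print('x at .215',a,'yaw',np.degrees(np.arctan(-b)))
# corners of walls at z=.05, picks
c={'top':[(118,115),(133,475),(345,105),(360,440),(605,460),(588,97)],'scene':[(328,48),(575,195),(55,268),(303,437),(205,158)]}
for n in T: print(n,toplane(T[n],px(n,c[n]),.050).round(4).tolist())
E
python3 fit.py
```

```text
scene [[0.5372, 0.3065, 0.04], [0.5392, 0.2298, 0.04], [0.5406, 0.2136, 0.04], [0.5405, 0.1381, 0.04]]
x at .215 0.5395399929778371 yaw 1.1639755199162132
top [[0.5378, 0.3045, 0.04], [0.5405, 0.2246, 0.04], [0.5413, 0.2124, 0.04], [0.5448, 0.1327, 0.04]]
x at .215 0.5412064412432892 yaw 2.330076728266582
scene [[0.4065, 0.3037, 0.05], [0.5479, 0.3107, 0.05], [0.4131, 0.1195, 0.05], [0.5533, 0.1254, 0.05], [0.4143, 0.2126, 0.05]]
top [[0.5505, 0.3143, 0.05], [0.4039, 0.3047, 0.05], [0.5544, 0.2218, 0.05], [0.4178, 0.2137, 0.05], [0.4096, 0.1154, 0.05], [0.5574, 0.1229, 0.05]]
```

```bash
python3 - <<'E'
from h import *
import pickle
T={n:pickle.load(open(n+'0.pkl','rb')) for n in('scene','top')}
for n in T:
    W=cloud(T[n]).reshape(-1,3)
    m=(abs(W[:,0]-.55)<.15)&(abs(W[:,1]+.2)<.25)
    P=W[m]
    print(n,np.histogram(P[:,2],bins=np.arange(.1,.23,.01))[0])
    q=P[(P[:,2]>.19)&(P[:,0]>.56)]; b,a=np.polyfit(q[:,1]+.2,q[:,0],1); print('crossbar',len(q),a,'yaw',np.degrees(np.arctan(-b)),q[:,1].min(),q[:,1].max(),q[:,2].mean())
    # drip tray
    q=P[(P[:,2]>.008)&(P[:,2]<.03)&(abs(P[:,1]+.21)<.22)]
    print('tray',cv2.minAreaRect((q[:,:2]*1000).astype(np.float32)))
    for nm,y in(('scoop',-.1),('wedge',-.205),('comb',-.31)):
        q=P[(abs(P[:,1]-y)<.03)&(P[:,2]>.19)&(P[:,0]<.555)&(P[:,0]>.5)]
        print(nm,len(q),np.median(q,0).round(4), q.min(0).round(3),q.max(0).round(3))
t=T['top'];s=T['scene']
cv2.imwrite('pics/e.png',cv2.resize(t['img'][190:255,295:430,::-1],None,fx=5.5,fy=5.5,interpolation=cv2.INTER_CUBIC))
cv2.imwrite('pics/f.png',cv2.resize(s['img'][210:330,145:285,::-1],None,fx=5,fy=5,interpolation=cv2.INTER_CUBIC))
E
```

```text
scene [ 75  96 116  18  37 110 342 100  96 159 977 241]
crossbar 751 0.5785352268364683 yaw -2.7106199249818492 -0.38026275064591974 -0.036501448378601975 0.20329158774370557
tray ((580.2855224609375, -206.6246337890625), (371.0076599121094, 247.4574737548828), 87.33840942382812)
scoop 178 [ 0.5464 -0.1016  0.2084] [ 0.511 -0.123  0.19 ] [ 0.555 -0.078  0.215]
wedge 201 [ 0.5415 -0.2063  0.2079] [ 0.504 -0.228  0.191] [ 0.555 -0.184  0.215]
comb 223 [ 0.5376 -0.3101  0.2079] [ 0.501 -0.332  0.19 ] [ 0.553 -0.288  0.215]
top [ 21  31  36  42  36  27 135  41  28  93 497 152]
crossbar 423 0.5763346615079985 yaw -2.530723816992346 -0.37637701176383104 -0.035068606047674415 0.20383273970464544
tray ((550.5062866210938, -211.01666259765625), (297.9342956542969, 434.9095153808594), 0.2191980481147766)
scoop 93 [ 0.5417 -0.0989  0.2097] [ 0.511 -0.12   0.193] [ 0.555 -0.078  0.22 ]
wedge 107 [ 0.5373 -0.2033  0.2092] [ 0.504 -0.227  0.19 ] [ 0.554 -0.181  0.223]
comb 104 [ 0.5327 -0.3064  0.209 ] [ 0.502 -0.328  0.193] [ 0.555 -0.287  0.22 ]
```

View pics/e.png

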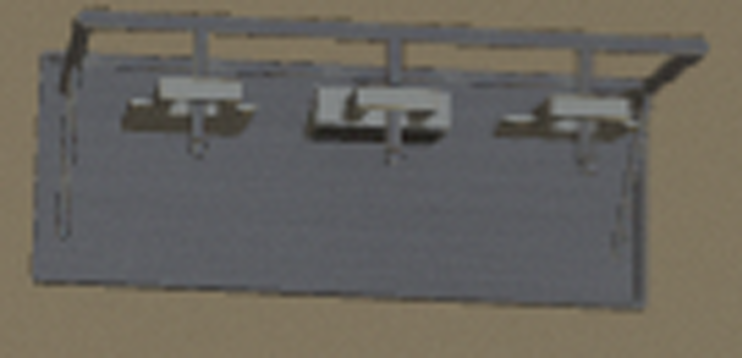

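View pics/f.png

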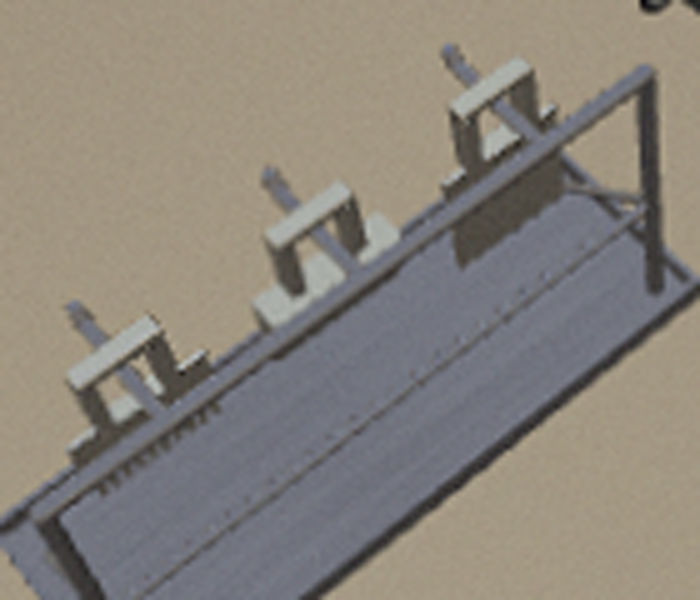

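>>> step_arm(motion=[[-30,-60,-16,7,0.7],[-70,-81,-37,14,0.7],[-110,-81,-58,20.7,0.7],[-150,-81,-79,20.7,0.7],[-185,-81,-98,20.7,0.7],[-220,-81,-116,20.7,0.7],[-255,-81,-135,20.7,0.7],[-290,-81,-153,20.7,0.7],[-325,-81,-172,20.7,0.7],[-360,-81,-190,20.7,0.7]], newtons=30)

```text
t: 1.83
eef_pos: [0.4554, -0.2918, 0.3]
orientation: [0.016, -0.016, -0.707, 0.707]
force: [-0.9, -0.2, -0.3]
finger_gap: 0.0653
```

```bash
cat > go.py <<'E'
from h import *
import sys
s=manip.read_state(); M=Rq(s['orientation']).as_matrix(); p=s['eef_pos']
yaw=np.degrees(np.arctan2(M[1,2],M[0,2]))
print('t',s['t'],'tcp',p.round(4),'z-axis yaw',yaw.round(2),'tilt',M[:,1].round(4),'F',s['force'].round(2),'M',s['ft_torque'].round(2),'gap',round(s['finger_gap'],4),'q',s['q'].round(2))
if len(sys.argv)>3:
    g=np.array([float(a) for a in sys.argv[1:4]]); print('shift mm',(M.T@(g-p)*1000).round(1))
    if len(sys.argv)>4: print('turn',(yaw-float(sys.argv[4])).round(2))
E
python3 go.py .539 -.205 .25 -92.6
```

```text
t 1.8333 tcp [ 0.4554 -0.2918  0.3   ] z-axis yaw -92.61 tilt [ 6.e-04 -5.e-04 -1.e+00] F [-0.94 -0.18 -0.35] M [ 0.03 -0.04  0.03] gap 0.0653 q [-0.66 -0.05  1.53 -0.    1.66  0.95]
shift mm [-79.6  50.  -90.6]
turn -0.01
```

>>> step_arm(motion=[[-27,0,-30,0,0.7],[-54,0,-61,0,0.7],[-80,10,-91,0,0.7],[-80,50,-91,0,0.7],[-80,50,-91,0,0.7]])

```text
t: 2.25
eef_pos: [0.5364, -0.2026, 0.2417]
orientation: [-0.018, 0.011, 0.709, -0.705]
force: [-2.2, 1.0, -2.8]
finger_gap: 0.0652
```

```bash
python3 go.py .539 -.205 .172 -92.6; python3 - <<'E'
from h import *
s=snapshot('scene'); t=snapshot('top')
a=cv2.resize(s['img'][180:330,145:285,::-1],None,fx=4,fy=4); cv2.imwrite('pics/g.png',a)
b=cv2.resize(t['img'][160:255,295:430,::-1],None,fx=5,fy=5); cv2.imwrite('pics/g2.png',b)
E
```

```text
t 2.25 tcp [ 0.5364 -0.2026  0.2417] z-axis yaw -92.37 tilt [-0.0097  0.0048 -0.9999] F [-2.22  1.01 -2.84] M [ 0.05  0.1  -0.01] gap 0.0652 q [-0.45  0.06  1.52  0.    1.57  1.16]
shift mm [-3.4 69.7  2.6]
turn 0.23
```

View pics/g.png

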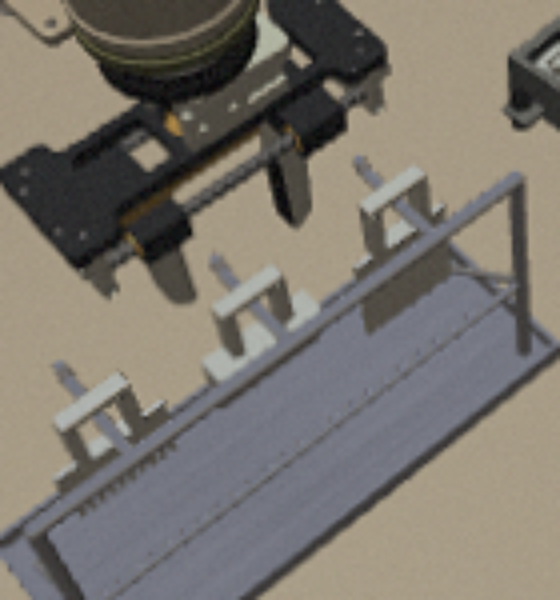

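View pics/g2.png

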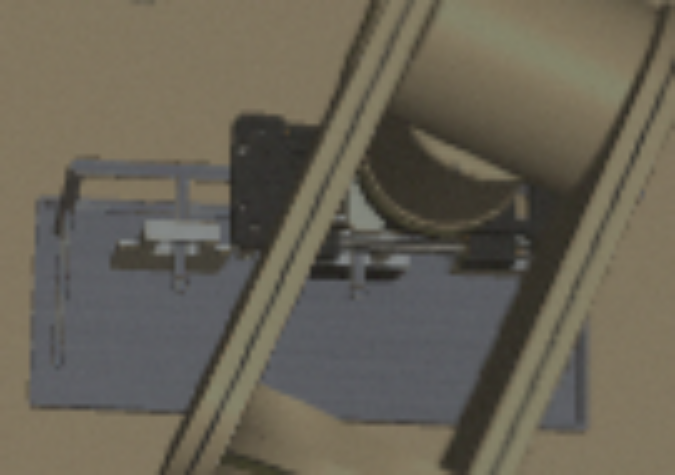

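>>> step_arm(motion=[[0,0,0,0,0.7],[0,0,0,0,0.7]])

```text
t: 2.52
eef_pos: [0.5388, -0.2079, 0.2525]
orientation: [0.016, -0.018, -0.706, 0.708]
force: [0.0, -0.0, -0.3]
finger_gap: 0.0652
```

```bash
python3 go.py .539 -.205 .172 -92.6; python3 - <<'E'
from h import *
s=manip.read_state();M=Rq(s['orientation']).as_matrix()
c=snapshot('scene')
# project finger tips & loop
im=cv2.resize(c['img'],None,fx=4,fy=4)[:,:,::-1].copy()
def d(X,col):
    for u,v in proj(c,X): cv2.circle(im,(int((u+.5)*4),int((v+.5)*4)),4,col,-1)
d(s['eef_pos']+np.outer([-.0327,.0327],M[:,2]),(0,0,255))
# loop outline corners at expected wedge pose
yaw=np.radians(-2.6); Rz=R.from_euler('z',yaw)
g=np.array([.539,-.205,.189])
loop=np.array([[x,y,z] for x in(-.006,.006) for y in(-.022,.022) for z in(-.023,.023)])
d(Rz.apply(loop)+g,(0,255,0))
cv2.imwrite('pics/h.png',im[720:1320,580:1140])
E
```

```text
t 2.5167 tcp [ 0.5388 -0.2079  0.2525] z-axis yaw -92.71 tilt [ 0.0033 -0.0018 -1.    ] F [ 0.05 -0.01 -0.33] M [ 0.02 -0.    0.01] gap 0.0652 q [-0.46  0.05  1.51 -0.    1.58  1.16]
shift mm [ 0.2 80.4 -3. ]
turn -0.11
```

View pics/h.png

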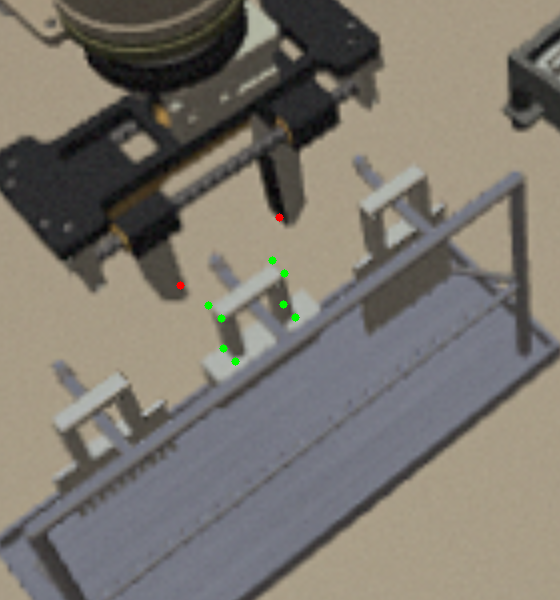

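>>> step_arm(motion=[[0,20,0,0,0.7],[0,40,0,0,0.7],[0,58,0,0,0.7],[0,70,0,0,0.7],[0,77,0,0,0.7],[0,77,0,0,0.7],[0,77,0,0,0.7],[0,77,0,0,0.7]])

```text
t: 3.23
eef_pos: [0.5391, -0.2068, 0.1743]
orientation: [0.015, -0.017, -0.707, 0.707]
force: [0.5, 0.4, 0.4]
finger_gap: 0.0651
```

```bash
python3 go.py .539 -.205 .172 -92.6; python3 - <<'E'
from h import *
c=snapshot('scene')
cv2.imwrite('pics/i.png',cv2.resize(c['img'],None,fx=4,fy=4)[720:1320,580:1140,::-1])
E
```

```text
t 3.2333 tcp [ 0.5391 -0.2068  0.1743] z-axis yaw -92.62 tilt [ 0.0021 -0.001  -1.    ] F [0.48 0.41 0.37] M [ 0.05  0.01 -0.  ] gap 0.0651 q [-0.46  0.09  1.61  0.    1.44  1.16]
shift mm [ 0.2  2.3 -1.8]
turn -0.02
```

View pics/i.png

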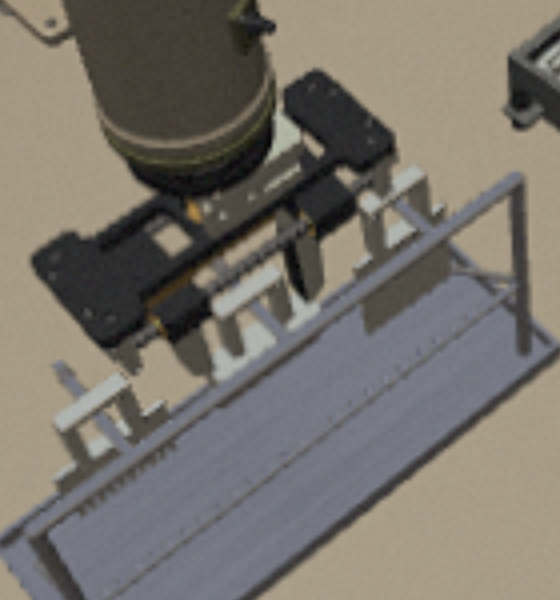

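>>> step_arm(motion=[[0,0,0,0,0.4],[0,0,0,0,0.3],[0,0,0,0,0.2],[0,0,0,0,0.2],[0,0,0,0,0.2],[0,0,0,0,0.2]], newtons=45)

```text
t: 3.78
eef_pos: [0.5385, -0.2063, 0.1729]
orientation: [0.016, -0.016, -0.707, 0.707]
force: [-0.1, 1.1, 3.0]
finger_gap: 0.0437
```

```bash
python3 go.py
```

```text
t 3.7833 tcp [ 0.5385 -0.2063  0.1729] z-axis yaw -92.6 tilt [ 4.e-04 -1.e-04 -1.e+00] F [-0.12  1.05  3.03] M [ 0.11  0.02 -0.03] gap 0.0437 q [-0.45  0.09  1.61  0.    1.44  1.16]
```

>>> step_arm(motion=[[0,-6,0,0,0.2],[0,-13,0,0,0.2],[0,-17,0,0,0.2],[0,-17,0,0,0.2],[0,-17,0,0,0.2]])

```text
t: 4.2
eef_pos: [0.5387, -0.2065, 0.1903]
orientation: [0.016, -0.016, -0.707, 0.707]
force: [0.4, -0.2, -1.5]
finger_gap: 0.0437
```

```bash
python3 go.py
```

```text
t 4.2 tcp [ 0.5387 -0.2065  0.1903] z-axis yaw -92.61 tilt [ 1.1e-03 -5.0e-04 -1.0e+00] F [ 0.41 -0.16 -1.5 ] M [-0.01 -0.   -0.02] gap 0.0437 q [-0.45  0.08  1.59 -0.    1.47  1.16]
```

>>> step_arm(motion=[[15,0,0,0,0.2],[32,0,0,0,0.2],[50,0,0,0,0.2],[70,0,0,0,0.2],[85,0,0,0,0.2],[85,0,0,0,0.2],[85,0,0,0,0.2]])

```text
t: 4.78
eef_pos: [0.4533, -0.2025, 0.1897]
orientation: [0.016, -0.017, -0.707, 0.707]
force: [1.1, 0.3, -0.7]
finger_gap: 0.0438
```

```bash
python3 go.py .535 .262 .21 -87.8;  python3 - <<'E'
from h import *
c=snapshot('scene')
cv2.imwrite('pics/j.png',cv2.resize(c['img'],None,fx=4,fy=4)[640:1240,540:1140,::-1])
E
```

```text
t 4.7833 tcp [ 0.4533 -0.2025  0.1897] z-axis yaw -92.65 tilt [ 6.e-04 -2.e-04 -1.e+00] F [ 1.05  0.26 -0.69] M [0.07 0.01 0.01] gap 0.0438 q [-0.52 -0.14  1.81  0.    1.47  1.09]
shift mm [ -60.2  -20.4 -467.8]
turn -4.85
```

View pics/j.png

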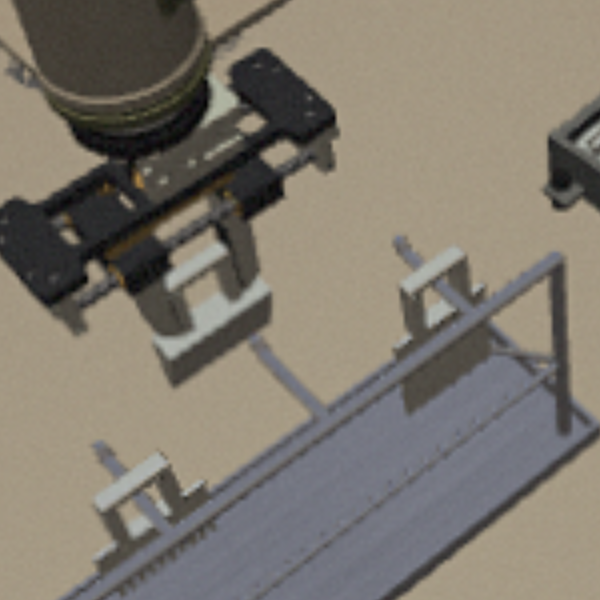

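The wedge came off the peg cleanly and hangs level. The middle peg is bare at (320,400). Next I'll carry it to hover above the gap.

>>> step_arm(motion=[[0,0,-25,0,0.2],[0,0,-60,0,0.2],[0,0,-95,0,0.2],[0,0,-130,0,0.2],[-5,0,-165,0,0.2],[-15,0,-200,-1,0.2],[-25,0,-235,-2,0.2],[-35,0,-270,-3,0.2],[-45,0,-305,-4,0.2],[-55,0,-340,-4.8,0.2]])

```text
t: 5.67
eef_pos: [0.5248, 0.1373, 0.1895]
orientation: [0.014, -0.014, 0.707, -0.707]
force: [0.7, 0.4, -1.0]
finger_gap: 0.0438
```

```bash
python3 go.py .533 .2638 .19 -87.8
```

```text
t 5.6667 tcp [0.5248 0.1373 0.1895] z-axis yaw -87.72 tilt [ 4.e-04  2.e-04 -1.e+00] F [ 0.65  0.42 -1.02] M [-0.02  0.   -0.01] gap 0.0438 q [ 0.16 -0.01  1.69  0.    1.46  1.69]
shift mm [ -13.2   -0.5 -126.1]
turn 0.08
```

>>> step_arm(motion=[[-3,0,-30,0,0.2],[-7,0,-65,0,0.2],[-10,0,-95,0,0.2],[-13,0,-115,0,0.2],[-13,10,-126,0,0.2],[-13,25,-126,0,0.2],[-13,40,-126,0,0.2],[-13,40,-126,0,0.2],[-13,40,-126,0,0.2],[-13,40,-126,0,0.2]])

```text
t: 6.5
eef_pos: [0.5323, 0.2608, 0.1498]
orientation: [-0.013, 0.013, -0.707, 0.707]
force: [-0.1, 0.1, -0.6]
finger_gap: 0.0434
```

```bash
python3 go.py .533 .2638 .15 -87.8;  python3 - <<'E'
from h import *
import pickle
for n in('scene','top'):
    c=snapshot(n); pickle.dump(c,open(n+'1.pkl','wb'))
    b=c['img'][110:235,250:375] if n=='scene' else c['img'][180:280,165:290]
    cv2.imwrite(f'pics/k_{n}.png',cv2.resize(b[:,:,::-1],None,fx=4.7,fy=4.7,interpolation=cv2.INTER_CUBIC))
E
```

```text
t 6.5 tcp [0.5323 0.2608 0.1498] z-axis yaw -87.83 tilt [ 1.e-04 -1.e-04 -1.e+00] F [-0.11  0.06 -0.55] M [ 0.02  0.07 -0.  ] gap 0.0434 q [ 0.37  0.15  1.59 -0.    1.4   1.9 ]
shift mm [-0.8 -0.2 -2.9]
turn -0.03
```

View pics/k_scene.png

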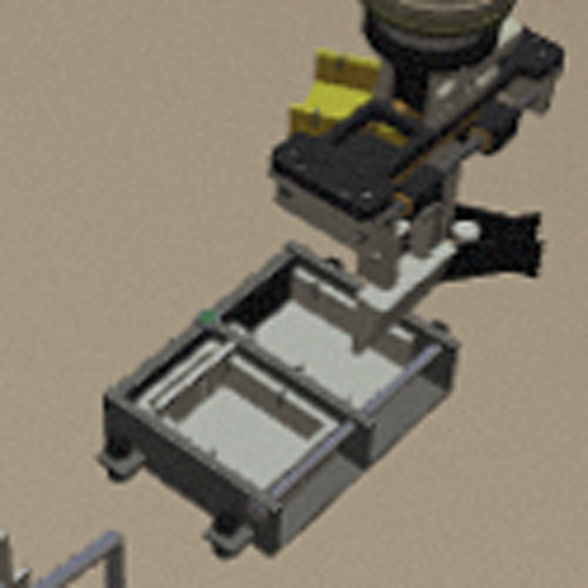

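View pics/k_top.png

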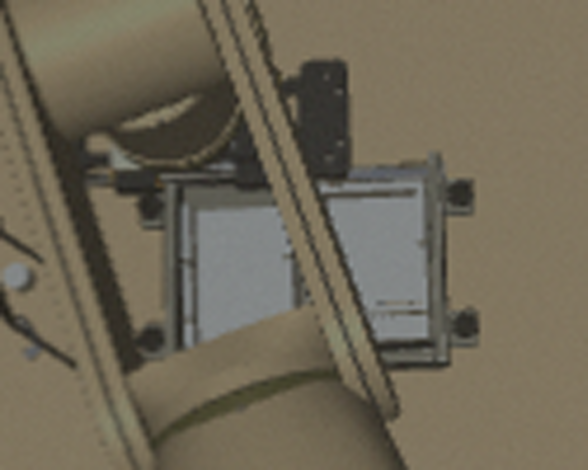

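```bash
cat > ov.py <<'E'
from h import *
import pickle,sys
SO=np.array([.4214,.2134,0]); SY=2.2
def st(P): return R.from_euler('z',SY,degrees=True).apply(np.atleast_2d(P)/1000.)+SO
def overlay(c,state,ex=0.,dz=16.,box=(250,110,120,125),f=5,out='ov',tilt=0,dy=0):
    x0,y0,w,h=box
    im=cv2.resize(c['img'][y0:y0+h,x0:x0+w,::-1],None,fx=f,fy=f,interpolation=cv2.INTER_CUBIC)
    def L(P,col):
        uv=((proj(c,P)-[x0,y0]+.5)*f-.5)
        cv2.polylines(im,[np.round(uv*8).astype(np.int32)],False,col,1,cv2.LINE_AA,3)
    y=lambda a:[[0,a[0],a[1]]]
    for yy in(96,-96,4,-4): L(st([[-8,yy,50],[131,yy,50]]),(0,255,0))
    L(st([[115,-96,40],[115,96,40]]),(0,0,255));L(st([[123,-96,40],[123,96,40]]),(0,0,255))
    for s_ in(1,): # bay floor ends
        pass
    # wedge
    M=Rq(state['orientation']).as_matrix(); 
    Rw=np.c_[-M[:,0],-M[:,2],-M[:,1]]  # wedge x,y,z axes
    toe=lambda P:(state['eef_pos']*1000+ (Rw@(np.atleast_2d(P)+[ex-4.5,dy,dz-73]).T).T)/1000
    for yy in(-37,37): L(toe([[-3,yy,0],[3,yy,0],[18,yy,50],[-3,yy,50],[-3,yy,0]]),(255,0,0))
    for x,z in((3,0),(18,50),(-3,50)): L(toe([[x,-37,z],[x,37,z]]),(255,0,0))
    cv2.imwrite(f'pics/{out}.png',im)
E
python3 - <<'E'
from ov import *
c=pickle.load(open('scene1.pkl','rb'));s=manip.read_state()
overlay(c,s,out='ov1')
E
```

```text
(no output)
```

View pics/ov1.png

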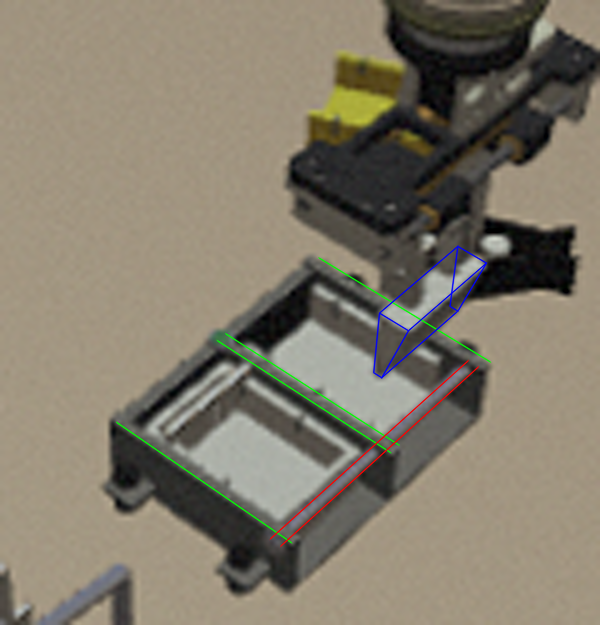

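```bash
python3 - <<'E'
from ov import *
c=pickle.load(open('scene1.pkl','rb'));s=manip.read_state()
overlay(c,s,out='ov2',box=(300,155,55,55),f=10.9)
import ov
x0=300
im=cv2.imread('pics/ov2.png');raw=cv2.resize(c['img'][155:210,300:355,::-1],None,fx=7,fy=7,interpolation=cv2.INTER_NEAREST); 
im=cv2.resize(im,raw.shape[1::-1]); cv2.imwrite('pics/ov2.png',np.hstack([im,raw]))
E
```

```text
(no output)
```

View pics/ov2.png

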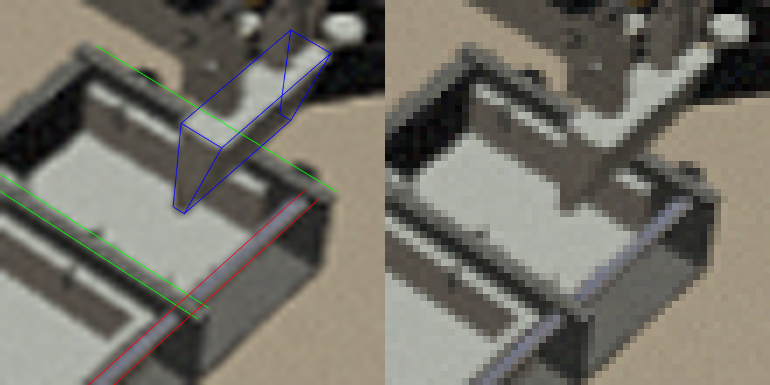

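>>> step_arm(motion=[[-1,8,-2.5,0,0.2],[-1,20,-2.5,0,0.2],[-1,32,-2.5,0,0.2],[-1,41,-2.5,0,0.2],[-1,45,-2.5,0,0.2],[-1,45,-2.5,0,0.2],[-1,45,-2.5,0,0.2],[-1,45,-2.5,0,0.2]], newtons=55)

```text
t: 7.27
eef_pos: [0.5332, 0.2638, 0.1051]
orientation: [0.014, -0.013, 0.707, -0.707]
force: [0.3, 0.5, -0.9]
finger_gap: 0.0436
```

```bash
cat >> go.py <<'E'
from ov import SO,SY
d=R.from_euler('z',-SY,degrees=True).apply(p-SO)*1000
print('stand frame toe est',(d+[-4.5,0,-57]).round(1))
E
python3 go.py; python3 - <<'E'
from ov import *
c=snapshot('scene');s=manip.read_state()
overlay(c,s,out='ov3',box=(300,155,55,55),f=7)
raw=cv2.resize(c['img'][155:210,300:355,::-1],None,fx=7,fy=7,interpolation=cv2.INTER_NEAREST); 
im=cv2.imread('pics/ov3.png'); cv2.imwrite('pics/ov3.png',np.hstack([im,raw]))
E
```

```text
t 7.2667 tcp [0.5332 0.2638 0.1051] z-axis yaw -87.81 tilt [ 7.e-04  3.e-04 -1.e+00] F [ 0.3   0.53 -0.85] M [ 0.06  0.01 -0.06] gap 0.0436 q [0.37 0.2  1.63 0.   1.32 1.91]
stand frame toe est [109.2  46.   48.1]
```

View pics/ov3.png

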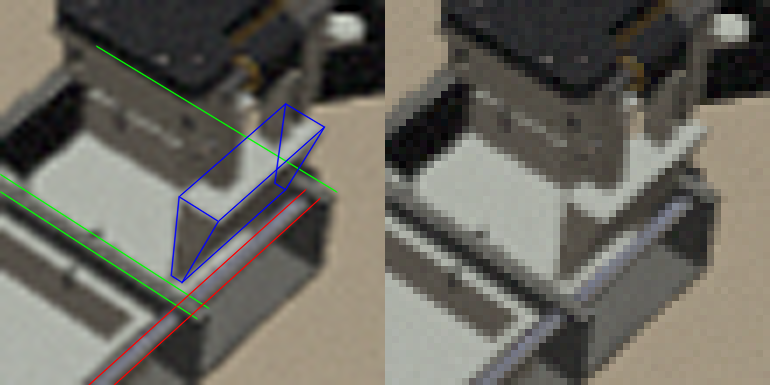

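>>> step_arm(motion=[[0,3,0,0,0.2],[0,6,0,0,0.2],[0,9,0,0,0.2],[0,9,0,0,0.2],[0,9,0,0,0.2]])

```text
t: 7.73
eef_pos: [0.5326, 0.2635, 0.0952]
orientation: [-0.013, 0.014, -0.707, 0.707]
force: [1.2, -0.1, -1.1]
finger_gap: 0.0437
```

```bash
python3 go.py
```

```text
t 7.7333 tcp [0.5326 0.2635 0.0952] z-axis yaw -87.81 tilt [-7.e-04 -3.e-04 -1.e+00] F [ 1.19 -0.08 -1.1 ] M [ 0.   -0.05 -0.06] gap 0.0437 q [0.37 0.21 1.64 0.   1.3  1.91]
stand frame toe est [108.5  45.8  38.2]
```

>>> step_arm(motion=[[0,3,0,0,0.2],[0,6,0,0,0.2],[0,9,0,0,0.2],[0,9,0,0,0.2]])

```text
t: 8.07
eef_pos: [0.5316, 0.2636, 0.0857]
orientation: [-0.013, 0.015, -0.707, 0.707]
force: [-4.6, 1.5, -0.5]
finger_gap: 0.0436
```

```bash
python3 go.py
```

```text
t 8.0667 tcp [0.5316 0.2636 0.0857] z-axis yaw -87.79 tilt [-2.7e-03 -3.0e-04 -1.0e+00] F [-4.59  1.53 -0.47] M [0.15 0.98 0.06] gap 0.0436 q [0.37 0.21 1.64 0.   1.29 1.91]
stand frame toe est [107.6  46.   28.7]
```

>>> step_arm(motion=[[1.5,1,0,0,0.2],[2,3,0,0,0.2],[2.5,5,0,0,0.2],[2.5,5,0,0,0.2]])

```text
t: 8.4
eef_pos: [0.53, 0.2635, 0.081]
orientation: [-0.013, 0.014, -0.707, 0.707]
force: [-3.5, -0.4, -0.6]
finger_gap: 0.0439
```

```bash
python3 go.py
```

```text
t 8.4 tcp [0.53   0.2635 0.081 ] z-axis yaw -87.8 tilt [-6.e-04 -1.e-04 -1.e+00] F [-3.47 -0.4  -0.56] M [0.09 0.59 0.05] gap 0.0439 q [0.37 0.21 1.65 0.   1.28 1.91]
stand frame toe est [105.9  45.9  24. ]
```

>>> step_arm(motion=[[1,1,0,0,0.2],[1.6,3,0,0,0.2],[2.3,5,0,0,0.2],[2.3,5,0,0,0.2],[2.3,5,0,0,0.2]])

```text
t: 8.82
eef_pos: [0.5284, 0.2634, 0.0765]
orientation: [0.014, -0.013, 0.707, -0.707]
force: [1.1, 0.3, -2.0]
finger_gap: 0.0437
```

```bash
python3 go.py; python3 - <<'E'
from ov import *
c=snapshot('scene');s=manip.read_state()
overlay(c,s,out='ov4',box=(300,155,55,55),f=7)
raw=cv2.resize(c['img'][155:210,300:355,::-1],None,fx=7,fy=7,interpolation=cv2.INTER_NEAREST); 
im=cv2.imread('pics/ov4.png'); cv2.imwrite('pics/ov4.png',np.hstack([im,raw]))
E
```

```text
t 8.8167 tcp [0.5284 0.2634 0.0765] z-axis yaw -87.81 tilt [ 6.e-04  0.e+00 -1.e+00] F [ 1.07  0.26 -2.01] M [ 0.   -0.23 -0.03] gap 0.0437 q [ 0.38  0.21  1.66 -0.    1.27  1.91]
stand frame toe est [104.3  45.9  19.5]
```

View pics/ov4.png

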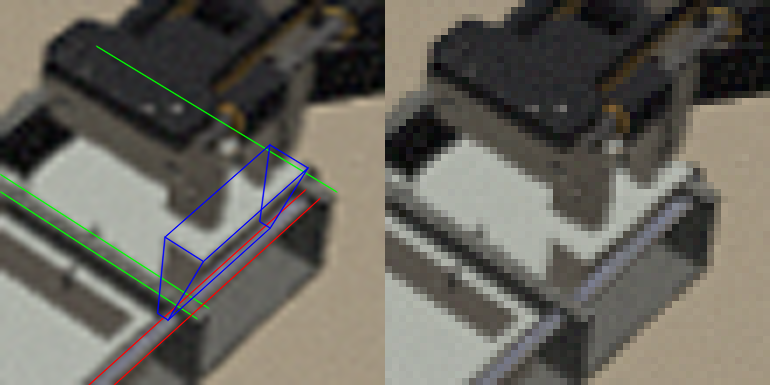

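>>> step_arm(motion=[[0.3,1,0,0,0.2],[0.6,2.5,0,0,0.2],[1,4,0,0,0.2],[1.2,5,0,0,0.2],[1.2,5,0,0,0.2]])

```text
t: 9.28
eef_pos: [0.5268, 0.2634, 0.0714]
orientation: [0.014, -0.014, 0.707, -0.707]
force: [1.2, 0.7, -1.2]
finger_gap: 0.0437
```

```bash
python3 go.py
```

```text
t 9.2833 tcp [0.5268 0.2634 0.0714] z-axis yaw -87.81 tilt [ 0.  0. -1.] F [ 1.25  0.66 -1.22] M [ 0.09 -0.18 -0.  ] gap 0.0437 q [0.38 0.22 1.67 0.   1.26 1.91]
stand frame toe est [102.8  45.9  14.4]
```

>>> step_arm(motion=[[0.2,1,0,0,0.2],[0.5,2,0,0,0.2],[0.5,2,0,0,0.2],[0.5,2,0,0,0.2]], newtons=60)

```text
t: 9.62
eef_pos: [0.5263, 0.2634, 0.0694]
orientation: [-0.013, 0.014, -0.707, 0.707]
force: [0.4, 0.7, -0.4]
finger_gap: 0.0436
```

```bash
python3 go.py
```

```text
t 9.6167 tcp [0.5263 0.2634 0.0694] z-axis yaw -87.81 tilt [-2.e-04 -0.e+00 -1.e+00] F [ 0.44  0.67 -0.4 ] M [ 0.09 -0.22  0.04] gap 0.0436 q [0.38 0.22 1.67 0.   1.25 1.91]
stand frame toe est [102.2  45.9  12.4]
```

>>> step_arm(motion=[[0.1,0.7,0,0,0.2],[0.3,1.5,0,0,0.2],[0.3,1.5,0,0,0.2],[0.3,1.5,0,0,0.2]])

```text
t: 9.95
eef_pos: [0.5259, 0.2634, 0.068]
orientation: [-0.013, 0.014, -0.707, 0.707]
force: [0.4, 0.2, 0.6]
finger_gap: 0.0437
```

```bash
python3 go.py
```

```text
t 9.95 tcp [0.5259 0.2634 0.068 ] z-axis yaw -87.81 tilt [-3.e-04 -0.e+00 -1.e+00] F [0.44 0.15 0.56] M [0.11 0.03 0.08] gap 0.0437 q [0.38 0.22 1.67 0.   1.25 1.91]
stand frame toe est [101.9  45.9  11. ]
```

>>> step_arm(motion=[[0.1,0.7,0,0,0.2],[0.2,1.3,0,0,0.2],[0.2,1.3,0,0,0.2],[0.2,1.3,0,0,0.2]])

```text
t: 10.28
eef_pos: [0.5259, 0.2634, 0.0676]
orientation: [0.014, -0.014, 0.707, -0.707]
force: [-3.7, -1.3, 6.8]
finger_gap: 0.0437
```

```bash
python3 go.py; python3 - <<'E'
from ov import *
c=snapshot('scene');s=manip.read_state()
overlay(c,s,out='ov5',box=(290,155,65,65),f=6)
raw=cv2.resize(c['img'][155:220,290:355,::-1],None,fx=6,fy=6,interpolation=cv2.INTER_NEAREST); 
im=cv2.imread('pics/ov5.png'); cv2.imwrite('pics/ov5.png',np.hstack([im,raw]))
E
```

```text
t 10.2833 tcp [0.5259 0.2634 0.0676] z-axis yaw -87.8 tilt [ 2.e-04  0.e+00 -1.e+00] F [-3.66 -1.31  6.82] M [-0.13  0.62  0.11] gap 0.0437 q [ 0.38  0.22  1.67 -0.    1.25  1.91]
stand frame toe est [101.9  46.   10.6]
```

View pics/ov5.png

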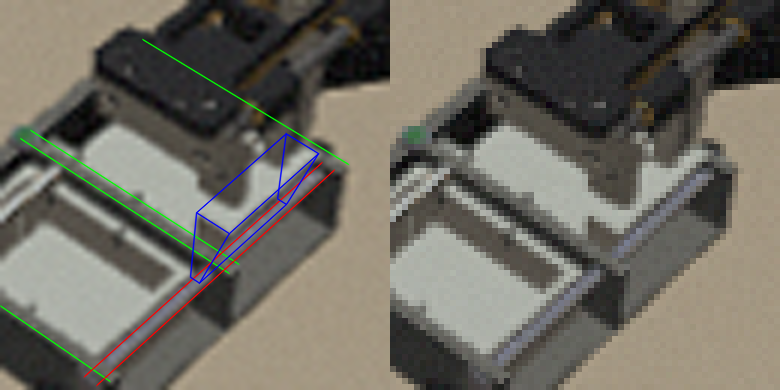

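>>> step_arm(motion=[[0.3,0.7,0,0,0.2],[0.6,1.5,0,0,0.2],[0.6,1.5,0,0,0.2],[0.6,1.5,0,0,0.2]])

```text
t: 10.67
eef_pos: [0.5259, 0.2635, 0.0674]
orientation: [0.014, -0.013, 0.707, -0.707]
force: [-5.8, -2.8, 14.5]
finger_gap: 0.0435
```

```bash
python3 go.py
```

```text
t 10.6667 tcp [0.5259 0.2635 0.0674] z-axis yaw -87.8 tilt [ 1.4e-03  2.0e-04 -1.0e+00] F [-5.78 -2.79 14.53] M [-0.52  1.08  0.01] gap 0.0435 q [ 0.38  0.22  1.67 -0.    1.25  1.91]
stand frame toe est [101.9  46.1  10.4]
```

>>> step_arm(motion=[[0.5,0.7,0,0,0.2],[1.0,1.5,0,0,0.2],[1.0,2,0,0,0.2],[1.0,2,0,0,0.2],[1.0,2,0,0,0.2]])

```text
t: 11.08
eef_pos: [0.5259, 0.2636, 0.0671]
orientation: [0.015, -0.012, 0.707, -0.707]
force: [-8.5, -5.2, 24.8]
finger_gap: 0.0437
```

```bash
python3 go.py
```

```text
t 11.0833 tcp [0.5259 0.2636 0.0671] z-axis yaw -87.8 tilt [ 3.4e-03  6.0e-04 -1.0e+00] F [-8.46 -5.2  24.83] M [-1.02  1.46  0.11] gap 0.0437 q [ 0.38  0.22  1.68 -0.    1.24  1.91]
stand frame toe est [101.8  46.1  10.1]
```

```bash
python3 - <<'E'
from ov import *
c=snapshot('scene');s=manip.read_state()
c0=pickle.load(open('scene0.pkl','rb'))
B=(slice(150,215),slice(285,350))
f=lambda i:cv2.resize(i['img'][B][:,:,::-1],None,fx=6,fy=6,interpolation=cv2.INTER_CUBIC)
cv2.imwrite('pics/fin.png',np.hstack([f(c0),f(c)])); save(c,'finscene'); t=snapshot('top'); save(t,'fintop')
for n in('spray_bottle','flask','comb','scoop'):
    a=outline_of(n,c); print(n,[np.round(o['rect'],1) for o in a[:1]])
E
```

```text
spray_bottle [array([353. , 273.4,  25.7,  43.9])]
flask [array([312.8, 323.2,  24.6,  38.8])]
comb [array([172.2, 291.8,  30.7,  35.5])]
scoop [array([246.8, 243.4,  23.5,  37.5])]
```

View pics/fin.png

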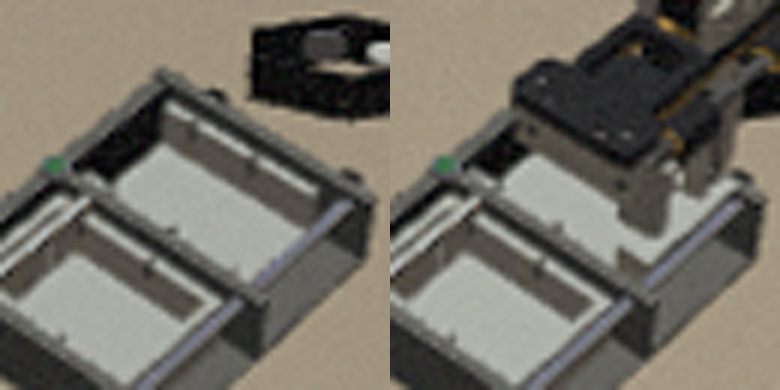

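View pics/finscene.png

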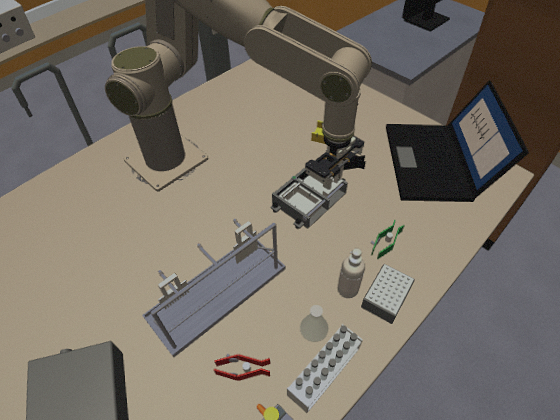

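View pics/fintop.png

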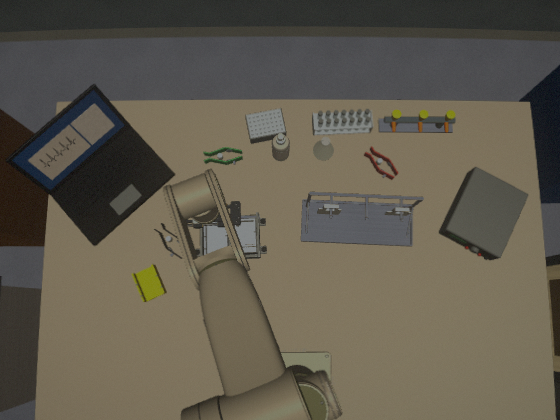

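>>> step_arm(motion=[[0,0,0,0,0.2],[0,0,0,0,0.2],[0,0,0,0,0.2],[0,0,0,0,0.2],[0,0,0,0,0.2],[0,0,0,0,0.2]])

```text
t: 11.88
eef_pos: [0.5259, 0.2636, 0.0671]
orientation: [0.015, -0.012, 0.707, -0.707]
force: [-8.2, -4.9, 24.8]
finger_gap: 0.0438
```

```bash
python3 go.py; python3 -c "
from rig import manip; print(manip.sign_off())"
```

```text
t 11.8833 tcp [0.5259 0.2636 0.0671] z-axis yaw -87.8 tilt [ 3.4e-03  6.0e-04 -1.0e+00] F [-8.2  -4.93 24.75] M [-0.92  1.5   0.06] gap 0.0438 q [ 0.38  0.22  1.68 -0.    1.24  1.91]
stand frame toe est [101.8  46.1  10.1]
the job is handed in; nothing more can be done
None
```

I lifted the wedge off the middle peg and slid it down between the open tray and the bar, flat side to the tray. The job was handed in at about 12 s, with the wedge still gripped at 60 N and pressed down with about 25 N.

**Tightness:** In the last readings, pushing down harder moved the wedge only 0.2–0.3 mm per step. The tool was about 0.2° off vertical. The toe estimate was x = 101.8, z = 10.1 mm, against the expected 103 and 11. That 1 mm difference in x is within my fit of the stand.

**Tray position:** The camera shows the tray moved towards the gasket by about 3–4 mm. I could not see the gasket contact directly because the gripper and arm hid it. That it is flush and square is inferred from how deep the wedge went, the firm stop and the small twisting moment.

**One odd reading:** A sideways force of about -8 N in x and -5 N in y remained. My small corrections did not remove it. I think it comes from the arm flexing under the downward push, but I did not confirm that.

**Everything else:** In the final pictures the other things appear where they started, and the closed tray looks untouched.

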